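# Unload two brake shoes from a tilt-out bin into the service tray

## Robot

A 7-joint arm with a two-finger parallel gripper is mounted at the origin on a cart in front of the work surface, level with it; the furniture and walls round the work are solid. World frame = base frame: x ahead of the robot, y to its left, z up, the work surface at z = 0. Lengths are in m, angles in rad, forces in N, time in s.
With the tool pointing down it reaches from about 0.4 to 0.875 m from the base axis. Payload 19.3 kg.
Tool frame: the origin (TCP) lies midway between the tips of the shut fingers; the grasp point (between the pads) lies 19 mm behind it; z points along the fingers, y is the line along which they close (so a half turn about z gives the same grasp; the last joint's range is limited). The gripper opens to 85 mm and grips with 20 to 120 N. Pads are 22 mm wide; open, the fingers measure 114 mm over their backs; the gripper's body (76 mm by 85 mm) begins 54 mm behind the grasp point. The pads swing forward as they close: fully open they stand 13 mm farther back than shut.
Start: joints at [1.113, 0.521, -0.036, 1.599, 0.021, 1.021, -0.113], TCP at [0.236, -0.579, 0.231] pointing down, gripper open.
Joint ranges: [-2.91, 2.91], [-0.3, 2.13], [-1.5, 1.42], [0.17, 2.43], [-1.26, 4.41], [0.16, 1.93], [-2.52, 2.52]. Speed limits (rad/s): [1.89, 1.89, 2.39, 2.39, 3.01, 3.01, 3.01].

## Interface

Orientations are given as [roll, pitch, yaw] about the fixed x, y, z axes, in that order (R = Rz(yaw) Ry(pitch) Rx(roll)).
In Python, from workcell import bot gives the robot as it stands.
- The arm moves only by the tool move_arm, never from a script. Its argument "moves" is a list that holds one entry, the list of rows, each a list of 7 numbers: the opening, from 0 (shut) to 1 (fully open), then the shift along the tool's x, y, z in units of 1000 mm (1.0 is 1000 mm), then the turn, a rotation vector about the tool's x, y, z in units of 2 pi rad (1.0 is 2 pi rad). A call has 1 to 5 rows; each row is the pose to reach, as a shift and turn from the pose commanded when the call began, along the tool's axes at that moment, turning the shorter way round; what a row does not reach only later rows make up. A row lasts 1/10 s, in which the tool goes at most 50 mm and 8.59 degrees, less where a joint would pass 70% of its speed; a pose out of reach is approached as far as the arm can. A call with a number of a shift or a turn outside -1 to 1 is refused whole. A call with a gripper value outside its range is refused whole. The fingers move at their own pace and stop on an object; "force" is the grip in N (left out, the last holds). Time passes only in rows, so rows that repeat a pose let the fingers close. It gives the time, the measured TCP pose, the force, the opening and the grip force at its end, in the units of the state.
- bot.observe(): the state, without advancing time (a new reading comes with each control period).
- bot.grab_frame(name): name is "scene" or "top" or "wrist"; returns the picture (480x640x3 uint8, red, green, blue); there is no depth.
- bot.camera_params(name): a dict with "vertical_fov" (degrees; the focal length in pixels is half the picture's height over the tangent of half this angle, whatever the lens; pixels are square), "cx", "cy" (the principal point, pixels), "R" (3x3) and "t" (3): a world point X has camera coordinates R X + t. Camera axes: x right, y down, z forward; pixel columns grow to the right and rows downward; lengths in m; the calibration is good to about 2 mm. A picture is of the moment at which its call begins: read the wrist's pose just before it. camera_params takes no time and is no camera call; for the wrist camera it gives the pose at the moment of the call.
- bot.job_done(): hands the job in; it is judged then, once.
The state is a dict: "clock": time; "qpos": joint angles; "qd": joint speeds; "joint_efforts": joint torques, N m; "position": TCP position; "tool_rot": TCP orientation; "force": force on the tool from outside, world axes, zero at the start; "moment": the same for the moment, N m; "grip_width": finger opening in m; "finger_force": force on a finger pad.
Only numpy, scipy, OpenCV 4.12 (cv2) and the standard library are available. Lean on these libraries where they do the work, as an engineer would, in place of code of your own. Each camera call takes 0.05 s, during which the arm holds its last target. There are 200 camera calls.

## Task

Swing the blue tilt-out bin fully forward out of its grey rack by its steel handle, take out the two bronze brake shoes and lay them flat in the red tray, one in each bay, without dropping them. Then swing the empty bin fully home, leaving the spray can, red bottle and grease tin where they stand.

Things in the scene. Friction and masses are not known exactly. Their poses are not given: they have to be found in the camera images.
- bin (a joint): angle of the blue tilt-out bin about its hinge, rad: 0 = home in the rack (front panel upright), 0.62 = fully swung forward against its stop (36 degrees). The hinge is stiff (0.9 N m friction), so the bin stays where it is left; moving it takes 8 to 15 N at the handle.
- rack: fixed grey rack round the bin, 264 mm wide; origin on the worktop below the middle of the hinge line, x axis to its back, y along the hinge. Its hood and tall side cheeks begin 60 mm behind the hinge line and end at 195 mm (hood underside 205 mm, top 224 mm above the worktop); in front of them only hinge ears 72 mm high stand at its sides, to 13 mm in front of the hinge line.
- bin_hinge (a point): middle of the bin's level hinge line, at the lower front edge of the bin, 55 mm above the worktop, fixed to the rack (x to the rack's back, y along the hinge, z up). As the bin opens, the panel's top and the handle swing to -x and down and the back of the floor rises, so floor and shoes lean forward by the bin's angle; the shoes may slide down against the panel.
- bin_floor (a point): middle of the bin's floor, on its upper face, moves with the bin (x to the back, z out of the floor). Bin: 236 mm wide, floor 141 mm long; front panel 6 mm thick, 80 mm high; side walls 4 mm thick, 66 mm high in front falling to 36 mm at the back. A middle divider, 4 mm thick and 50 mm high, makes two compartments, each 112 mm wide with one shoe.
- bin_handle (a point): middle of the bin's handle, a round steel bar 12 mm thick, 100 mm long along the hinge direction, carried at its ends by slanting stays from the panel's top, open between them. It moves with the bin: home it is 20 mm in front of and 125 mm above the hinge line; fully out 89 mm in front and 90 mm above. It can be pinched from above and turns between the pads.
- shoe_1_centre (a point): bronze-coloured curved brake shoe 1, an arc 44 x 104 x 36 mm, 0.2 to 0.4 kg, standing on a flat side. The point is the centre of its bounding block, half-way up its 36 mm. y axis: long direction (104 mm); z: up from the flat side; x: across the arc, which bulges to +x. At the start in either compartment, y axis roughly front to back.
- shoe_1_grip (a point): place to grip brake shoe 1: middle of its 12 mm thick web, 18 mm above its flat side, at x = 14 mm, y = 2 mm from the centre; axes as at the centre. Grip along x, across the web (one finger in the hollow; about 15 mm between the pads).
- shoe_2_centre (a point): bronze-coloured curved brake shoe 2, an arc 44 x 104 x 36 mm, 0.2 to 0.4 kg, standing on a flat side. The point is the centre of its bounding block, half-way up its 36 mm. y axis: long direction (104 mm); z: up from the flat side; x: across the arc, which bulges to +x. At the start in either compartment, y axis roughly front to back.
- shoe_2_grip (a point): place to grip brake shoe 2: middle of its 12 mm thick web, 18 mm above its flat side, at x = 14 mm, y = 2 mm from the centre; axes as at the centre. Grip along x, across the web (one finger in the hollow; about 15 mm between the pads).
- tray: fixed red open tray, 160 x 196 x 22 mm, walls and floor 4 mm thick, origin under its centre on the worktop. A divider 4 mm thick at y = 0, along x and as high as the walls, makes two bays, each 152 mm (along x) by 92 mm (along y).
- tray_bay_1 (a point): centre of the floor of the bay on the tray's +y side, 4 mm above the worktop; axes as the tray's
- tray_bay_2 (a point): centre of the floor of the bay on the tray's -y side, 4 mm above the worktop; axes as the tray's
- brake_rotor: bystander, fixed: bronze and steel brake assembly standing on its edge, 131 x 84 x 124 mm, origin under its centre
- spray_can: bystander: green and white spray can, 68 mm across and 233 mm high, origin under its centre
- sealant_bottle: bystander: red bottle with a white nozzle, 44 mm across and 106 mm high, origin under its centre
- grease_tin: bystander: flat grease tin, 65 mm across and 32 mm high, origin under its centre
Mind the look-alikes: they are no part of the job. Leave any green or turquoise look-alike of the part that bears shoe_1_centre alone. Leave any turquoise look-alike of the part that bears shoe_2_centre alone.

How it is judged:
By the outcome, as a careful person would: the job done as asked, in the order asked, and still so for the second after the job is handed in, with the robot touching nothing.
It also fails if it takes over 72 s, if anything falls off the work surface, if the arm or the gripper's body presses on something with over 40 N, if the wrist force passes 120 N, or if a joint passes its speed limit or range.

## Working session

There is one attempt and no reset: what is moved stays moved. The work goes in short steps, Python scripts to look and compute and a tool call to move; the robot and the scene stay as the last step left them, time stands still between calls to the robot, and variables do not carry over. Pictures are saved under pics/ and viewed, at most 10 in all, crops included, and the job is handed in when it is done.

Besides the shell and the picture viewer there is one more tool, called after "Emit:" in YAML: its name, and indented under it one key for each argument. move_arm: Moves the arm, as the interface text tells. Shifts and turns lie within -1 to 1; 1 stands for 1000 mm of shift or 2 pi rad of turn. Its arguments: {"type":"object","properties":{"moves":{"type":"array"},"force":{"type":"number"}},"required":["moves"]}

```bash
mkdir -p pics; ls; python3 - <<'E'
from workcell import bot
import cv2,numpy as np
for n in("scene","top"):
    im=bot.grab_frame(n); cv2.imwrite(f"pics/{n}0.png",im[:,:,::-1])
    p=bot.camera_params(n); print(n,p["vertical_fov"],p["cx"],p["cy"],np.round(p["R"],3).tolist(),np.round(p["t"],3))
s=bot.observe(); print(s)
E
```

```text
pics
scene 50.509158567901466 311.46024101042354 242.0108596217053 [[0.462, -0.886, 0.024], [-0.399, -0.232, -0.887], [0.792, 0.401, -0.461]] [-0.238  0.345  0.96 ]
top 47.35700324823912 314.21882093365446 238.37805771707005 [[-0.012, -1.0, 0.007], [-0.996, 0.012, -0.086], [0.086, -0.008, -0.996]] [0.026 0.553 1.335]
{'clock': 0.1, 'qpos': array([ 1.11279431,  0.52194754, -0.03634063,  1.59995332,  0.02120619,
        1.02112734, -0.11277934]), 'qd': array([-0.00054629, -0.00079101, -0.00023266, -0.00083421, -0.00071185,
       -0.00069682, -0.00061148]), 'joint_efforts': array([ 5.63136680e-03, -9.28486204e+01,  1.98511675e+00, -3.70531619e+01,
        1.82819297e-02,  5.35369836e-03,  9.15657506e-05]), 'position': array([ 0.23620079, -0.57830944,  0.2307866 ]), 'tool_rot': array([-3.14054490e+00,  7.35112043e-05,  3.87826462e-01]), 'force': array([ 0.80797586,  0.68497332, -1.13859631]), 'moment': array([-0.02627082,  0.01576626,  0.06251891]), 'finger_force': 0.0, 'grip_width': 0.08525348794293129}
```

View pics/scene0.png

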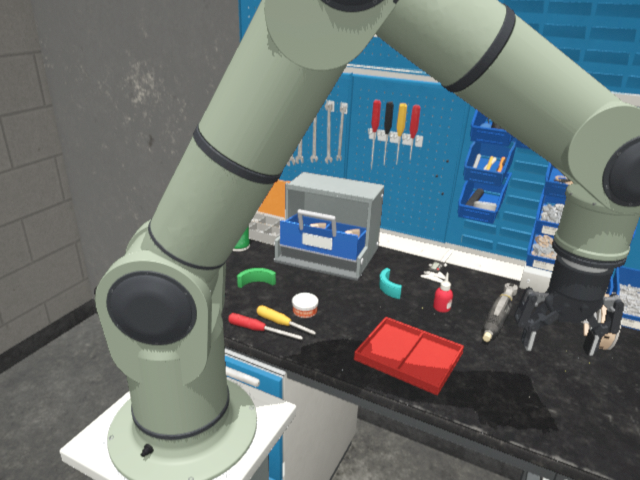

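View pics/top0.png

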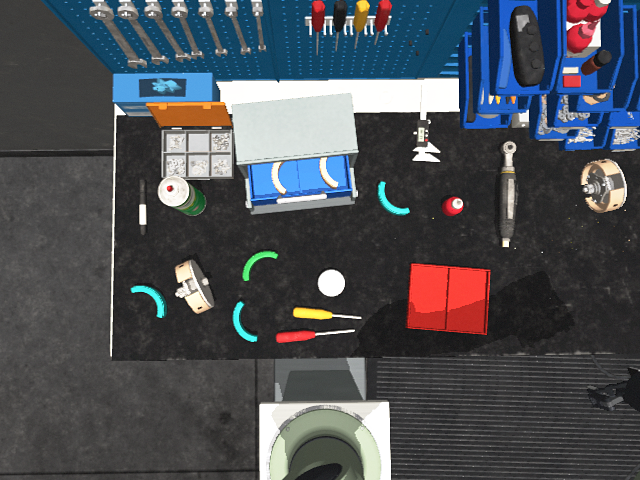

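Top view: the rack is at about (300,150), with two bronze/cream arcs in the blue bin at (280,177) and (328,172). The tray is at (450,298). The look-alikes on the bench are turquoise at (148,300), (245,322) and (393,198), and green at (260,265). The bronze arcs in the bin are the ones meant, by colour and place; I'll confirm that in an enlarged crop.

```bash
cat > h.py <<'E'
import numpy as np,cv2
from scipy.spatial.transform import Rotation as Ro
from workcell import bot
def ray(p,uv):
    f=240/np.tan(np.radians(p["vertical_fov"])/2)
    d=np.array([(uv[0]-p["cx"])/f,(uv[1]-p["cy"])/f,1.]); R=np.array(p["R"]);t=np.array(p["t"])
    return -R.T@t,R.T@d
def onz(p,uv,z):
    o,d=ray(p,uv); return o+d*(z-o[2])/d[2]
def proj(p,X):
    f=240/np.tan(np.radians(p["vertical_fov"])/2)
    c=np.array(p["R"])@np.array(X)+np.array(p["t"]); return np.array([p["cx"]+f*c[0]/c[2],p["cy"]+f*c[1]/c[2]])
def plan(xyz,rpy):
    "tool-axis shift (units of m) and turn (units of 2pi) from the measured pose to the wanted one"
    s=bot.observe(); R=Ro.from_euler("xyz",s["tool_rot"]); T=Ro.from_euler("xyz",rpy)
    return np.round(R.inv().apply(np.array(xyz)-s["position"]),4),np.round((R.inv()*T).as_rotvec()/(2*np.pi),4)
E
python3 - <<'E'
from h import *
t=cv2.imread("pics/top0.png"); s=cv2.imread("pics/scene0.png")
a=cv2.resize(t[85:220,225:365],None,fx=4.2,fy=4.2,interpolation=cv2.INTER_CUBIC)[:560]
b=cv2.resize(s[165:285,265:390],None,fx=3,fy=3,interpolation=cv2.INTER_CUBIC)
cv2.imwrite("pics/cropA.png",cv2.resize(a,(588,567))); cv2.imwrite("pics/cropB.png",cv2.resize(s[165:285,265:390],(750,600*120//125+24 if 0 else 600)))
p=bot.camera_params("top")
hsv=cv2.cvtColor(t,cv2.COLOR_BGR2HSV)
m=((hsv[...,0]<6)|(hsv[...,0]>174))&(hsv[...,1]>150)&(hsv[...,2]>90); m=m.astype(np.uint8)*255
m[:250]=0;m[:,:395]=0
c=max(cv2.findContours(cv2.morphologyEx(m,cv2.MORPH_CLOSE,np.ones((5,5))),0,2)[0],key=cv2.contourArea)
r=cv2.minAreaRect(c);print(r)
bx=cv2.boxPoints(r);print([onz(p,q,.022).round(3).tolist() for q in bx]); print("tray",onz(p,r[0],.022))
for n,uv,z in(("hoodFL",(235,163),.224),("hoodFR",(357,150),.224),("hoodBL",(233,103),.224),("hoodBR",(350,95),.224),("tin",(331,283),.032),("bottle",(453,206),.08),("can",(174,190),.233)):print(n,onz(p,uv,z).round(3))
E
```

```text
((448.3448486328125, 298.3620910644531), (81.46762084960938, 65.60592651367188), 4.763641834259033)
[[0.331, -0.201, 0.022], [0.491, -0.219, 0.022], [0.472, -0.42, 0.022], [0.312, -0.4, 0.022]]
tray [ 0.40108136 -0.30973031  0.022     ]
hoodFL [0.7   0.188 0.224]
hoodFR [ 0.725 -0.073  0.224]
hoodBL [0.831 0.192 0.224]
hoodBR [ 0.847 -0.061  0.224]
tin [ 0.442 -0.021  0.032]
bottle [ 0.622 -0.314  0.08 ]
can [0.641 0.315 0.233]
```

View pics/cropA.png

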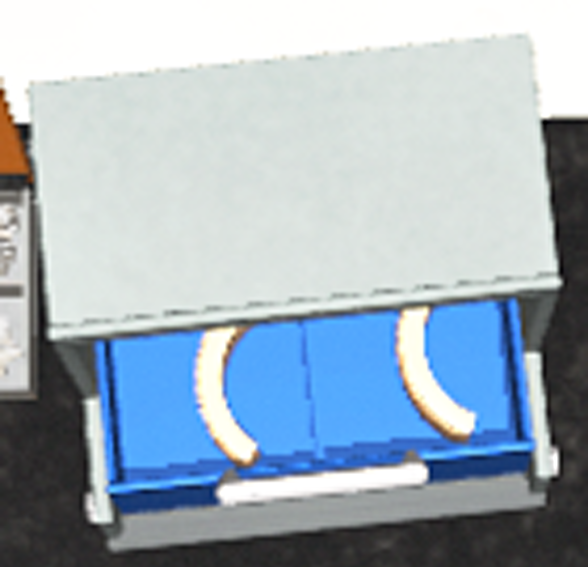

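View pics/cropB.png

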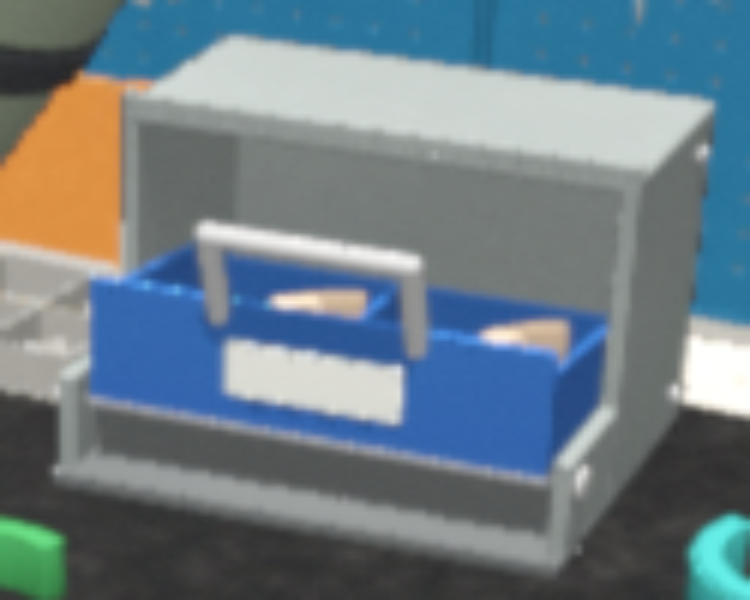

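Confirmed: two bronze arcs, one in each compartment, both bulging to the left. The handle's ends in the top crop are (220,492) and (427,471). In the scene crop they are (203,230) and (420,263).

```bash
python3 - <<'E'
from h import *
pt,ps=bot.camera_params("top"),bot.camera_params("scene")
def tri(a,b):
    o1,d1=ray(pt,a);o2,d2=ray(ps,b);d1/=np.linalg.norm(d1);d2/=np.linalg.norm(d2)
    k=np.linalg.lstsq(np.c_[d1,-d2],o2-o1,rcond=None)[0];x,y=o1+k[0]*d1,o2+k[1]*d2;return (x+y)/2,np.linalg.norm(x-y)
A=lambda u,v:(225+u/4.2,85+v/4.2); B=lambda u,v:(265+u/6,165+v/5)
for n,a,b in(("hL",(220,492),(203,230)),("hR",(427,471),(420,263)),("hoodFL",(50,333),(125,98)),("hoodFR",(560,283),(637,175))):
    print(n,*tri(A(*a),B(*b)),onz(pt,A(*a),.18 if n<"hj" else .224))
e=[onz(pt,A(*q),.18) for q in((220,492),(427,471))]; hm=(e[0]+e[1])/2
f=[onz(pt,A(*q),.224) for q in((50,333),(560,283))]; d=f[0]-f[1]; print("yaw",np.arctan2(-d[0],d[1]),np.linalg.norm(d),"handle",hm,np.arctan2(-(e[0]-e[1])[0],(e[0]-e[1])[1]))
yaw=np.arctan2(-d[0],d[1])
print("hinge from hood",((f[0]+f[1])/2)-.06*np.array([np.cos(yaw),np.sin(yaw),0]))
print("hinge from handle",hm+.02*np.array([np.cos(yaw),np.sin(yaw),0]))
E
```

```text
hL [0.62101471 0.10039243 0.18086124] 0.0005784902023616006 [0.62100564 0.10069606 0.18      ]
hR [ 0.63009424 -0.0072935   0.18242471] 0.0019641663838267766 [ 0.6309414  -0.00824627  0.18      ]
hoodFL [0.69829956 0.1856566  0.21626757] 0.00135646486080774 [0.69689513 0.18403234 0.224     ]
hoodFR [ 0.72095694 -0.07463873  0.21571414] 0.004984956245035002 [ 0.72003416 -0.07615898  0.224     ]
yaw 0.08869747914066922 0.26121817576843 handle [0.62597352 0.0462249  0.18      ] 0.09095036544439927
hinge from hood [0.6487005  0.04862181 0.224     ]
hinge from handle [0.6458949  0.04799652 0.18      ]
```

```bash
python3 - <<'E'
from h import *
print(plan([.626,.046,.235],[np.pi,0,1.66]))
print(plan([.626,.046,.161],[np.pi,0,1.66]))
E
```

```text
(array([ 0.5969, -0.4305, -0.0038]), array([-2.000e-04, -1.000e-04, -2.025e-01]))
(array([ 0.597 , -0.4305,  0.0702]), array([-2.000e-04, -1.000e-04, -2.025e-01]))
```

Emit:
move_arm:
  moves:
    - [[1,0.05,-0.036,-0.004,0,0,-0.02],[1,0.09,-0.065,-0.004,0,0,-0.04],[1,0.13,-0.094,-0.004,0,0,-0.06],[1,0.17,-0.123,-0.004,0,0,-0.08],[1,0.21,-0.152,-0.004,0,0,-0.1]]

```text
clock: 0.6
position: [0.3689, -0.3645, 0.2353]
tool_rot: [-3.142, 0.0, 1.021]
force: [1.8, -0.8, -0.5]
grip_width: 0.0857
finger_force: 0.0
```

```bash
python3 - <<'E'
from h import *
print(plan([.626,.046,.235],[np.pi,0,1.66]),bot.observe()["qpos"])
E
```

```text
(array([4.844e-01, 4.800e-03, 2.000e-04]), array([-0.    ,  0.    , -0.1017])) [ 0.86135862  0.35691798 -0.25201326  1.86407684  0.10876978  0.93389627
  0.01014286]
```

Emit:
move_arm:
  moves:
    - [[1,0.05,0.001,0,0,0,-0.015],[1,0.1,0.001,0,0,0,-0.035],[1,0.15,0.002,0,0,0,-0.055],[1,0.2,0.002,0,0,0,-0.075],[1,0.25,0.003,0,0,0,-0.095]]

```text
clock: 1.1
position: [0.5031, -0.1536, 0.2353]
tool_rot: [-3.142, 0.0, 1.618]
force: [0.5, -1.2, 0.3]
grip_width: 0.085
finger_force: 0.0
```

```bash
python3 - <<'E'
from h import *
print(plan([.626,.046,.235],[np.pi,0,1.66]),bot.observe()["qpos"])
E
```

```text
(array([0.1936, 0.1322, 0.0003]), array([-0.    ,  0.    , -0.0067])) [ 0.53705741  0.38982067 -0.46124674  1.83772942  0.20785112  0.96162808
  0.0332598 ]
```

Emit:
move_arm:
  moves:
    - [[1,0.041,0.028,0,0,0,-0.0067],[1,0.08,0.055,0,0,0,-0.0067],[1,0.12,0.082,0,0,0,-0.0067],[1,0.16,0.109,0,0,0,-0.0067],[1,0.1936,0.1322,0,0,0,-0.0067]]
  force: 60

```text
clock: 1.6
position: [0.6272, 0.0461, 0.235]
tool_rot: [-3.141, -0.0, 1.656]
force: [-0.4, 0.2, -0.2]
grip_width: 0.0855
finger_force: 0.0
```

```bash
python3 - <<'E'
from h import *
print(plan([.626,.046,.161],[np.pi,0,1.66]),bot.observe()["qpos"])
pw=bot.camera_params("wrist");im=bot.grab_frame("wrist");cv2.imwrite("pics/w1.png",im[:,:,::-1]);print(proj(pw,[.626,.046,.18]),pw["vertical_fov"])
E
```

```text
(array([ 0.    , -0.0011,  0.074 ]), array([-0.0001, -0.0001, -0.0006])) [ 0.15140456  0.56053873 -0.48153573  1.56694181  0.28175739  1.08405554
 -0.3147585 ]
[322.02645045 266.80143158] 69.76392354296613
```

View pics/w1.png

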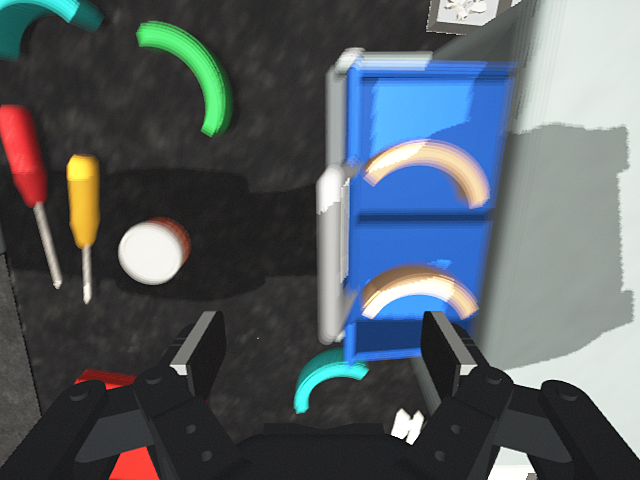

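The wrist view shows the handle bar from (330,172) to (330,340), midway between the fingers. I'm lowering straight onto it and closing.

Emit:
move_arm:
  moves:
    - [[1,0,0,0.03,0,0,0],[1,0,0,0.055,0,0,0],[1,0,0,0.074,0,0,0],[0,0,0,0.074,0,0,0],[0,0,0,0.074,0,0,0]]
  force: 60

```text
clock: 2.15
position: [0.6265, 0.0435, 0.1616]
tool_rot: [-3.141, -0.0, 1.655]
force: [1.0, 0.2, 0.5]
grip_width: 0.0591
finger_force: 0.0
```

Emit:
move_arm:
  moves:
    - [[0,0,0,0,0,0,0],[0,0,0,0,0,0,0],[0,0,0,0,0,0,0]]

```text
clock: 2.45
position: [0.6272, 0.0435, 0.1622]
tool_rot: [3.139, -0.0, 1.655]
force: [12.2, 0.4, -6.9]
grip_width: 0.0125
finger_force: 6.3
```

```bash
python3 - <<'E'
from h import *
s=bot.observe();print(s["position"],s["tool_rot"],s["grip_width"],s["force"])
# arc from the held bar in tool axes, rack yaw .089
R=Ro.from_euler("xyz",s["tool_rot"]);u=np.array([np.cos(.089),np.sin(.089),0]);r=np.hypot(.02,.125);a0=np.arctan2(.02,.125)
for th in np.linspace(.062,.62,10):
    d=-(r*np.sin(a0+th)-.02)*u+np.array([0,0,r*np.cos(a0+th)-.125]);print(R.inv().apply(d).round(4))
E
```

```text
[0.62723778 0.04351703 0.16222055] [ 3.13937963e+00 -6.54513681e-05  1.65491544e+00] 0.012455867282159448 [12.22525667  0.42096713 -6.93444042]
[-0.     -0.0077  0.0015]
[-0.0001 -0.0153  0.0034]
[-0.0001 -0.0228  0.0058]
[-0.0001 -0.0301  0.0087]
[-0.0002 -0.0372  0.012 ]
[-0.0002 -0.0441  0.0157]
[-0.0002 -0.0508  0.0199]
[-0.0003 -0.0571  0.0245]
[-0.0003 -0.0632  0.0294]
[-0.0003 -0.069   0.0347]
```

Emit:
move_arm:
  moves:
    - [[0,0,0,0,0,0,0],[0,0,-0.008,0.0015,0,0,0],[0,0,-0.0153,0.0034,0,0,0],[0,0,-0.0228,0.0058,0,0,0],[0,0,-0.0301,0.0087,0,0,0]]
  force: 60

```text
clock: 2.95
position: [0.599, 0.0409, 0.1544]
tool_rot: [3.135, -0.0, 1.655]
force: [14.8, -1.9, 5.2]
grip_width: 0.01
finger_force: 58.4
```

Emit:
move_arm:
  moves:
    - [[0,0,-0.0071,0.0033,0,0,0],[0,0,-0.014,0.007,0,0,0],[0,0,-0.0207,0.0112,0,0,0],[0,0,-0.027,0.0158,0,0,0],[0,0,-0.0331,0.0207,0,0,0]]

```text
clock: 3.45
position: [0.5663, 0.0382, 0.1334]
tool_rot: [3.135, -0.0, 1.655]
force: [17.9, -1.9, -1.4]
grip_width: 0.0099
finger_force: 60.5
```

Emit:
move_arm:
  moves:
    - [[0,0,-0.0058,0.0053,0,0,0],[0,0,-0.0075,0.007,0,0,0],[0,0,-0.0075,0.007,0,0,0]]

```text
clock: 3.75
position: [0.5607, 0.0378, 0.1279]
tool_rot: [3.131, -0.0, 1.655]
force: [16.2, -2.8, 20.0]
grip_width: 0.01
finger_force: 62.7
```

Emit:
move_arm:
  moves:
    - [[0.5,0,0,0,0,0,0],[0.6,0,0,0,0,0,0],[0.6,0,0,0,0,0,0],[0.6,0,0,-0.04,0,0,0],[0.6,0,0,-0.08,0,0,0]]

```text
clock: 4.25
position: [0.5549, 0.0376, 0.205]
tool_rot: [-3.138, -0.0, 1.656]
force: [0.0, -0.5, 0.8]
grip_width: 0.0512
finger_force: 0.0
```

Emit:
move_arm:
  moves:
    - [[0.6,0,0.02,-0.04,0,0,0],[0.6,0,0.03,-0.06,0,0,0],[0.6,0,0.03,-0.06,0,0,0],[0.6,0,0.03,-0.06,0,0,0]]

```text
clock: 4.65
position: [0.5854, 0.04, 0.2643]
tool_rot: [-3.141, 0.0, 1.655]
force: [0.2, 0.0, -0.8]
grip_width: 0.0515
finger_force: 0.0
```

```bash
python3 - <<'E'
from h import *
s=bot.observe();print(s["position"],s["qd"].round(3).max())
pw=bot.camera_params("wrist");im=bot.grab_frame("wrist");cv2.imwrite("pics/w2.png",im[:,:,::-1]);np.save("w2.npy",pw,allow_pickle=True)
yaw=.089;hx=np.array([.6472,.048,.055]);
C=np.array([[np.cos(yaw),-np.sin(yaw),0],[np.sin(yaw),np.cos(yaw),0],[0,0,1]])
def b(th,x,y,z): return hx+C@np.array([x*np.cos(th)-z*np.sin(th),y,x*np.sin(th)+z*np.cos(th)])
for n,q in(("handle L",(-.02,.05,.125)),("handle R",(-.02,-.05,.125)),("panel tL",(0,.118,.08)),("panel tR",(0,-.118,.08))):print(n,proj(pw,b(.62,*q)).round(1))
E
```

```text
[0.5853791  0.04000781 0.26427943] 0.024
handle L [288.1 168.9]
handle R [292.5 289.5]
panel tL [344.3  72.9]
panel tR [340.5 340.7]
```

View pics/w2.png

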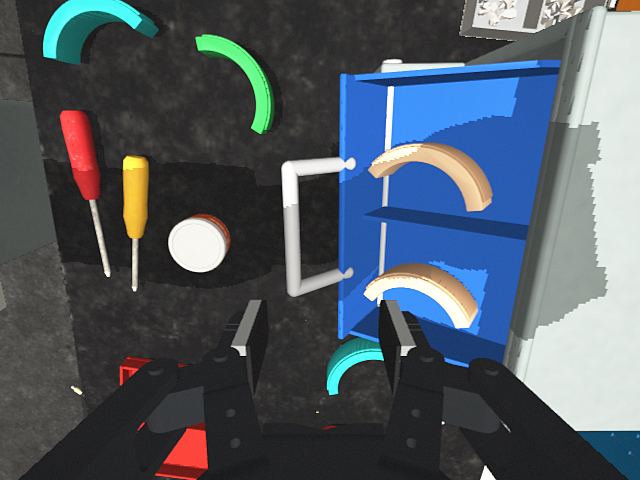

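The bin is fully out: the handle runs (291,168) to (295,292) and the panel's top corners are (343,75) and (343,337), matching the 0.62 rad prediction. The shoes are at about (432,175) and (422,293); I'll enlarge them to read the edges.

```bash
python3 - <<'E'
from h import *
im=cv2.imread("pics/w2.png")[130:340,340:530]; cv2.imwrite("pics/w2c.png",cv2.resize(im,(543,600),interpolation=cv2.INTER_CUBIC))
E
```

```text
(no output)
```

View pics/w2c.png

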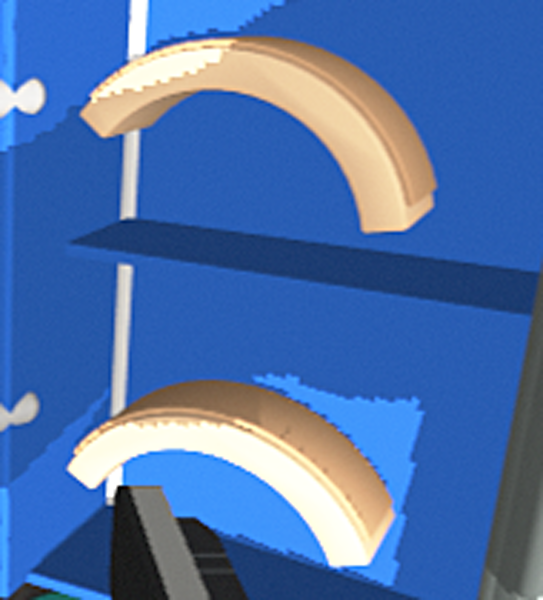

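```bash
cat >> h.py <<'E'
yaw=.089;hx=np.array([.6472,.048,.055]);th=.62
C=Ro.from_euler("z",yaw).as_matrix()@Ro.from_euler("y",-th).as_matrix()   # bin axes (x back, z out of floor)
def onbin(p,uv,z):
    o,d=ray(p,uv); o,d=C.T@(o-hx),C.T@d; return o+d*(z-o[2])/d[2]
E
python3 - <<'E'
from h import *
pw=np.load("w2.npy",allow_pickle=True).item()
A=lambda u,v:(340+u/2.857,130+v/2.857)
for n,L in(("up",dict(fo=(81,112),fi=(105,137),ri=(362,230),ro=(405,232),pi=(205,90),po=(225,43))),("low",dict(fo=(68,465),fi=(88,488),ri=(330,566),ro=(372,566),pi=(180,450),po=(195,415)))):
    P={k:onbin(pw,A(*v),.040) for k,v in L.items()}
    print(n,{k:(1e3*v[:2]).round(1).tolist() for k,v in P.items()})
    y=P["fo"]-P["ro"];print("chord",1e3*np.linalg.norm(y),"ang",np.degrees(np.arctan2(y[1],y[0])),"mid",1e3*(P["fo"]+P["ro"])[:2]/2,1e3*(P["fi"]+P["ri"])[:2]/2)
E
```

```text
up {'fo': [1.9, 42.8], 'fi': [10.8, 35.6], 'ri': [91.0, 16.4], 'ro': [102.0, 17.4], 'pi': [42.5, 51.8], 'po': [47.4, 65.2]}
chord 103.2666697310078 ang 165.74947900720352 mid [51.98284767 30.07923033] [50.90211876 26.0109407 ]
low {'fo': [2.1, -82.1], 'fi': [10.4, -88.8], 'ri': [94.8, -89.6], 'ro': [106.6, -85.2], 'pi': [43.5, -64.4], 'po': [47.6, -50.7]}
chord 104.61826962311875 ang 178.2993497670926 mid [ 54.33929096 -83.67193609] [ 52.61079626 -89.19841693]
```

```bash
cat >> h.py <<'E'
def pose(gb,bul,up=0,tz=.008):
    "TCP pose over grip (bin x,y) with tool y along bulge, z into floor"
    y=np.array([*bul,0.]);y/=np.linalg.norm(y);z=np.array([0,0,-1.]);R=C@np.c_[np.cross(y,z),y,z]
    return hx+C@np.array([*gb,tz+up]),Ro.from_matrix(R).as_euler("xyz")
UP=((.0588,.057),(.246,.969));LOW=((.0533,-.0572),(.02,1.))
E
python3 - <<'E'
from h import *
pw=np.load("w2.npy",allow_pickle=True).item();s=bot.observe();R=Ro.from_euler("xyz",s["tool_rot"])
print("cam in tool",R.inv().apply(-np.array(pw["R"]).T@pw["t"]-s["position"]))
for q in(UP,LOW):
    for u in(.12,0):X,r=pose(*q,up=u);print(X.round(4),r.round(3),plan(X,r))
E
```

```text
cam in tool [ 8.31420822e-02 -9.08858974e-05 -1.43141833e-01]
[0.6157 0.1024 0.1933] [2.968 0.598 2.928] (array([0.0597, 0.036 , 0.0703]), array([-0.0842, -0.0651, -0.2039]))
[0.6852 0.1086 0.0957] [2.968 0.598 2.928] (array([0.0601, 0.1059, 0.1679]), array([-0.0842, -0.0651, -0.2039]))
[ 0.6214 -0.0117  0.1901] [ 3.127  0.62  -3.077] (array([-0.0545,  0.0321,  0.0736]), array([-0.0783, -0.0764, -0.2388]))
[ 0.6909 -0.0055  0.0925] [ 3.127  0.62  -3.077] (array([-0.0542,  0.102 ,  0.1711]), array([-0.0783, -0.0764, -0.2388]))
```

```bash
cat >> h.py <<'E'
D=.17
def gpose(gb,bul,up=0,gz=.0285):
    X,r=pose(gb,bul); R=Ro.from_euler("xyz",r)*Ro.from_euler("y",D); tz=R.as_matrix()[:,2]
    return hx+C@np.array([*gb,gz])+tz*(.019-up),R.as_euler("xyz")
def tpose(c,up=0,gz=.029,yt=-.104):
    "grip over world point c, shoe flat, long side along tray x, bulge to tray +y"
    b=np.array([-np.sin(yt),np.cos(yt),0]);z=np.array([0,0,-1.]);R=Ro.from_matrix(np.c_[np.cross(b,z),b,z])*Ro.from_euler("y",D);tz=R.as_matrix()[:,2]
    return np.array([*c,gz])+tz*.019+np.array([0,0,up]),R.as_euler("xyz")
BAY2=(.3961+.005*.104,-.3575+.005);BAY1=(.4061+.005*.104,-.2619+.005)
E
python3 - <<'E'
from h import *
for n,X in(("low+.12",gpose(*LOW,up=.12)),("low",gpose(*LOW)),("bay2+",tpose(BAY2,.18))):print(n,X[0].round(4),X[1].round(3),plan(*X))
E
```

```text
low+.12 [ 0.6353 -0.0108  0.2001] [ 3.129  0.45  -3.074] (array([-0.0548,  0.0459,  0.0636]), array([-0.0574, -0.0552, -0.2431]))
low [ 0.6872 -0.0058  0.0921] [ 3.129  0.45  -3.074] (array([-0.0541,  0.0983,  0.1715]), array([-0.0574, -0.0552, -0.2431]))
bay2+ [ 0.3934 -0.3522  0.1903] [ 3.142 -0.17   3.038] (array([-0.3745, -0.2238,  0.074 ]), array([ 0.0184,  0.0224, -0.2195]))
```

Emit:
move_arm:
  moves:
    - [[0.6,-0.01,0.01,-0.02,-0.0052,-0.005,-0.0221],[0.6,-0.02,0.01,-0.03,-0.0104,-0.01,-0.0442],[0.6,-0.03,0.01,-0.03,-0.0156,-0.015,-0.0663],[0.6,-0.04,0.01,-0.03,-0.0208,-0.02,-0.0884],[0.6,-0.05,0.01,-0.03,-0.026,-0.025,-0.1105]]

```text
clock: 5.2
position: [0.5992, -0.009, 0.2936]
tool_rot: [3.044, 0.2, 2.349]
force: [1.2, -0.4, 0.2]
grip_width: 0.0514
finger_force: 0.0
```

```bash
python3 - <<'E'
from h import *
s=bot.observe();print(s["position"],s["qpos"].round(2));print(plan(*gpose(*LOW,up=.12)))
E
```

```text
[ 0.59921327 -0.00901887  0.29359359] [ 0.34  0.37 -0.63  1.76  0.42  0.93  0.33]
(array([-0.0075,  0.0148,  0.0988]), array([-0.0311, -0.0301, -0.1316]))
```

Emit:
move_arm:
  moves:
    - [[0.6,-0.002,0.003,0.02,-0.0052,-0.005,-0.022],[0.6,-0.003,0.006,0.04,-0.0104,-0.01,-0.044],[0.6,-0.005,0.009,0.06,-0.0156,-0.015,-0.066],[0.6,-0.006,0.012,0.08,-0.0208,-0.02,-0.088],[0.6,-0.0075,0.0148,0.0988,-0.026,-0.025,-0.11]]

```text
clock: 5.7
position: [0.6349, -0.0103, 0.1994]
tool_rot: [3.097, 0.414, 3.06]
force: [0.9, 0.2, 0.1]
grip_width: 0.0513
finger_force: 0.0
```

```bash
python3 - <<'E'
from h import *
s=bot.observe();print(s["position"],s["qpos"].round(2));print(plan(*gpose(*LOW,up=.12)))
E
```

```text
[ 0.63493128 -0.01027102  0.19939669] [ 0.41  0.48 -0.66  1.95  0.76  0.49  0.74]
(array([-0.0006, -0.0005, -0.0005]), array([-0.0049, -0.0051, -0.0216]))
```

Emit:
move_arm:
  moves:
    - [[0.6,0,0,0,-0.0049,-0.0051,-0.0216],[0.6,0,0,0,-0.0049,-0.0051,-0.0216],[0.6,0,0,0,-0.0049,-0.0051,-0.0216]]

```text
clock: 6.0
position: [0.6356, -0.011, 0.2009]
tool_rot: [3.126, 0.449, -3.087]
force: [-0.2, 0.2, 0.4]
grip_width: 0.0513
finger_force: 0.0
```

```bash
python3 - <<'E'
from h import *
s=bot.observe();print(s["position"],s["qpos"].round(2));print(plan(*gpose(*LOW,up=.12)),plan(*gpose(*LOW)))
pw=bot.camera_params("wrist");im=bot.grab_frame("wrist")[:,:,::-1].copy();np.save("w3.npy",pw,allow_pickle=True)
for q in(LOW,UP):
    g=proj(pw,hx+C@np.array([*q[0],.040]));print(g);cv2.circle(im,tuple(int(v) for v in g),3,(0,0,255),-1)
cv2.imwrite("pics/w3.png",im)
E
```

```text
[ 0.63557391 -0.0110291   0.20094383] [ 0.46  0.48 -0.7   1.97  0.79  0.44  0.85]
(array([0.0006, 0.0002, 0.0006]), array([-0.0005, -0.0001, -0.0018])) (array([0.0005, 0.0006, 0.1206]), array([-0.0005, -0.0001, -0.0018]))
[324.08958496 245.66992975]
[483.66943189 248.56370273]
```

View pics/w3.png

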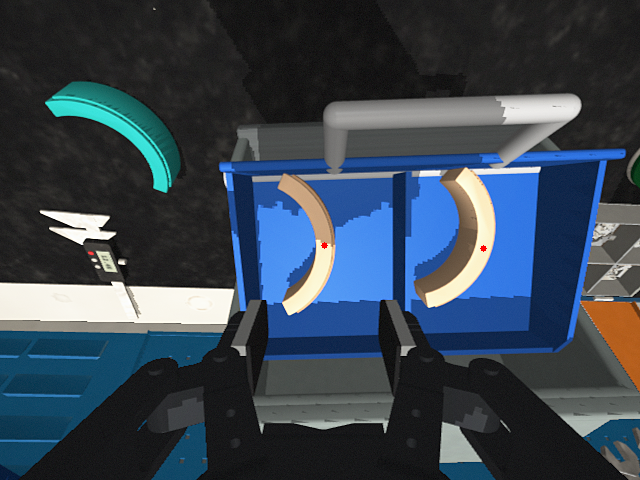

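Both red dots, the planned grip points, lie mid-web: (324,246) on the right shoe and (484,249) on the left one. The way down is clear.

Emit:
move_arm:
  moves:
    - [[0.55,0,0,0.035,0,0,-0.0018],[0.55,0,0,0.07,0,0,-0.0018],[0.55,0,0,0.1,0,0,-0.0018],[0.55,0,0.0005,0.115,0,0,-0.0018],[0.55,0,0.0005,0.1206,0,0,-0.0018]]
  force: 60

```text
clock: 6.55
position: [0.6886, -0.0044, 0.0916]
tool_rot: [3.133, 0.45, -3.071]
force: [0.1, 0.9, 1.5]
grip_width: 0.0467
finger_force: 0.0
```

Emit:
move_arm:
  moves:
    - [[0,0,0,0,0,0,0],[0,0,0,0,0,0,0],[0,0,0,0,0,0,0],[0,0,0,0,0,0,0],[0,0,0,0,0,0,0]]

```text
clock: 7.05
position: [0.6884, -0.0052, 0.0937]
tool_rot: [3.133, 0.452, -3.07]
force: [-6.8, 3.5, 3.9]
grip_width: 0.0133
finger_force: 83.7
```

```bash
python3 - <<'E'
from h import *
s=bot.observe();print(s["position"],s["qpos"].round(2),s["moment"]);print(plan(*gpose(*LOW)))
E
```

```text
[ 0.68835744 -0.00524033  0.09367229] [ 0.23  0.67 -0.42  1.92  1.08  0.27  0.59] [0.61739716 1.51917737 0.48531378]
(array([ 0.0018, -0.0005,  0.0009]), array([-0.0003,  0.0003,  0.0007]))
```

Emit:
move_arm:
  moves:
    - [[0,0,0,-0.01,0,0,0],[0,0,0,-0.03,0,0,0],[0,0,0,-0.06,0,0,0],[0,0,0,-0.095,0,0,0],[0,0,0,-0.13,0,0,0]]

```text
clock: 7.55
position: [0.6306, -0.0109, 0.2113]
tool_rot: [3.134, 0.45, -3.069]
force: [2.0, -1.7, -2.9]
grip_width: 0.0132
finger_force: 74.0
```

```bash
python3 - <<'E'
from h import *
s=bot.observe();print(s["position"],s["qpos"].round(2),s["force"],s["grip_width"],s["finger_force"]);print(plan(*tpose(BAY2,.18)))
E
```

```text
[ 0.6305971  -0.0109186   0.21129318] [ 0.49  0.46 -0.73  1.98  0.77  0.45  0.89] [ 2.0301212  -1.71562356 -2.85324858] 0.013207298069300303 74.03082445263863
(array([ 0.2445, -0.3224, -0.0972]), array([0.0051, 0.0983, 0.0287]))
```

Emit:
move_arm:
  moves:
    - [[0,0.01,-0.036,-0.03,0.0005,0.01,0.003],[0,0.035,-0.072,-0.045,0.001,0.02,0.006],[0,0.06,-0.108,-0.055,0.002,0.035,0.01],[0,0.09,-0.144,-0.065,0.003,0.05,0.015],[0,0.12,-0.18,-0.07,0.004,0.06,0.02]]

```text
clock: 8.05
position: [0.5063, -0.2023, 0.2207]
tool_rot: [3.126, 0.07, 3.088]
force: [0.7, -1.2, -3.5]
grip_width: 0.0131
finger_force: 73.8
```

```bash
python3 - <<'E'
from h import *
s=bot.observe();print(s["position"],s["qpos"].round(2),s["force"],s["grip_width"],s["finger_force"]);print(plan(*tpose(BAY2,.18)))
E
```

```text
[ 0.506264   -0.20226041  0.22069694] [ 0.93  0.5  -0.87  1.84  0.44  0.94  1.4 ] [ 0.73284348 -1.23982123 -3.46907878] 0.013097287393904915 73.81267166056205
(array([ 0.1065, -0.1561,  0.0205]), array([0.0021, 0.0381, 0.0083]))
```

Emit:
move_arm:
  moves:
    - [[0,0.025,-0.037,0.005,0,0.01,0.002],[0,0.05,-0.074,0.01,0.001,0.02,0.004],[0,0.075,-0.111,0.015,0.0015,0.03,0.006],[0,0.1,-0.147,0.0205,0.002,0.038,0.0083],[0,0.1065,-0.1561,0.0205,0.0021,0.0381,0.0083]]

```text
clock: 8.55
position: [0.3917, -0.354, 0.1881]
tool_rot: [3.141, -0.171, 3.034]
force: [0.5, 0.9, -3.2]
grip_width: 0.0129
finger_force: 73.8
```

```bash
python3 - <<'E'
from h import *
s=bot.observe();print(s["position"],s["qpos"].round(2),s["force"],s["grip_width"],s["finger_force"]);print(plan(*tpose(BAY2,.18)),plan(*tpose(BAY2,.0)))
pw=bot.camera_params("wrist");im=bot.grab_frame("wrist")[:,:,::-1].copy();np.save("w4.npy",pw,allow_pickle=True)
T=np.array([.4011,-.3097,0]);a=-.104;ux=np.array([np.cos(a),np.sin(a),0]);uy=np.array([-ux[1],ux[0],0])
for i in(-1,1):
  for j in(-1,0,1):
    g=proj(pw,T+ux*.08*i+uy*.098*j+np.array([0,0,.022]));cv2.circle(im,tuple(int(v) for v in g),3,(255,255,0),-1)
cv2.imwrite("pics/w4.png",im)
E
```

```text
[ 0.39172953 -0.35400516  0.18808412] [ 1.1   0.6  -0.76  1.76  0.49  1.15  1.61] [ 0.48155734  0.93818849 -3.16460152] 0.01292559869979014 73.80669911275618
(array([-0.0011,  0.002 , -0.0024]), array([ 0.0001, -0.0002, -0.0005])) (array([-0.0318,  0.002 ,  0.1749]), array([ 0.0001, -0.0002, -0.0005]))
```

View pics/w4.png

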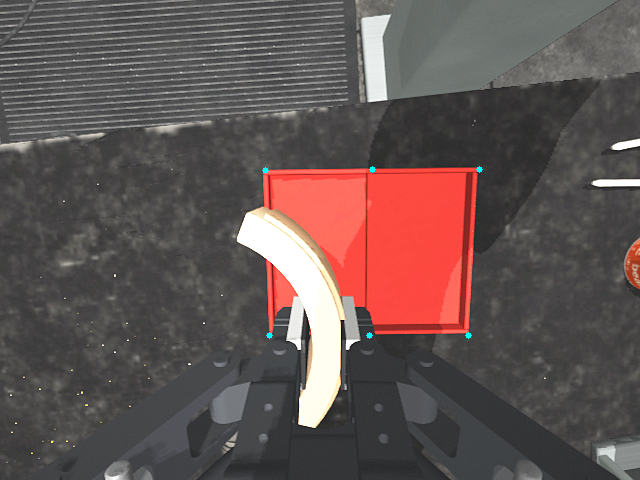

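The tray corners match my model (cyan dots). The held shoe appears turned in the grip, with its ends at about (243,225) and (308,427); I'll measure that.

```bash
python3 - <<'E'
from h import *
pw=np.load("w4.npy",allow_pickle=True).item()
P={k:onz(pw,v,.2205) for k,v in dict(fi=(237,240),fo=(249,209),ri=(299,424),ro=(319,427),m=(325,300)).items()}
for k,v in P.items():print(k,v.round(4))
s=bot.observe();R=Ro.from_euler("xyz",s["tool_rot"]);print("grasp",s["position"]-R.as_matrix()[:,2]*.019)
for a,b in(("fo","ro"),("fi","ri")):
  d=P[b]-P[a];print(np.linalg.norm(d),"long yaw",np.arctan2(d[1],d[0]),(P[a]+P[b])/2)
E
```

```text
fi [ 0.3486 -0.3809  0.2205]
fo [ 0.3381 -0.3751  0.2205]
ri [ 0.4235 -0.3674  0.2205]
ro [ 0.4256 -0.3597  0.2205]
m [ 0.3743 -0.3518  0.2205]
grasp [ 0.39513812 -0.3540713   0.20714613]
0.0889030775600296 long yaw 0.17369975134243784 [ 0.38184009 -0.36738119  0.2205    ]
0.07610781791392598 long yaw 0.17896622022415457 [ 0.38604205 -0.37413636  0.2205    ]
```

The rear end is hidden by the palm. The front corners fall within 4 mm of where an aligned, flat shoe would be, so I'm lowering it.

Emit:
move_arm:
  moves:
    - [[0,-0.007,0.002,0.038,0,0,0],[0,-0.014,0.002,0.077,0,0,0],[0,-0.021,0.002,0.116,0,0,0],[0,-0.027,0.002,0.15,0,0,0],[0,-0.03,0.002,0.165,0,0,0]]

```text
clock: 9.1
position: [0.3966, -0.3477, 0.0193]
tool_rot: [3.139, -0.169, 3.04]
force: [-0.8, 0.5, -2.9]
grip_width: 0.0136
finger_force: 73.8
```

Emit:
move_arm:
  moves:
    - [[0,-0.0005,0,0.003,0,0,0],[0,-0.001,0,0.006,0,0,0],[0,-0.001,0,0.006,0,0,0]]

```text
clock: 9.4
position: [0.3978, -0.3494, 0.0162]
tool_rot: [-3.141, -0.166, 3.039]
force: [-0.0, -0.2, -3.1]
grip_width: 0.0132
finger_force: 73.8
```

```bash
python3 - <<'E'
from h import *
s=bot.observe();print(s["position"],s["force"],s["moment"]);print(plan(*tpose(BAY2,.0)))
E
```

```text
[ 0.39781768 -0.34940888  0.0162051 ] [-0.03191647 -0.16794243 -3.058333  ] [-0.02723311 -0.27034512 -0.02300429]
(array([ 0.0031, -0.0032,  0.0065]), array([-0.0002,  0.0006,  0.0002]))
```

Emit:
move_arm:
  moves:
    - [[0,0,0,0.002,0,0,0],[0,0,0,0.004,0,0,0],[0,0,0,0.004,0,0,0]]

```text
clock: 9.7
position: [0.3968, -0.3494, 0.0118]
tool_rot: [-3.14, -0.167, 3.039]
force: [-1.0, -0.1, 5.6]
grip_width: 0.0133
finger_force: 75.6
```

Emit:
move_arm:
  moves:
    - [[0,0,0,0.002,0,0,0],[0,0,0,0.002,0,0,0]]

```text
clock: 9.9
position: [0.3968, -0.3494, 0.0115]
tool_rot: [-3.139, -0.167, 3.038]
force: [-7.6, 5.1, 42.4]
grip_width: 0.013
finger_force: 81.0
```

Emit:
move_arm:
  moves:
    - [[0,0,0,-0.0025,0,0,0],[0.38,0,0,-0.0025,0,0,0],[0.38,0,0,-0.0025,0,0,0],[0.38,0,0,-0.003,0,0,0],[0.38,0,0,-0.003,0,0,0]]

```text
clock: 10.4
position: [0.3967, -0.349, 0.0119]
tool_rot: [3.142, -0.168, 3.039]
force: [-0.8, -0.2, -0.2]
grip_width: 0.0323
finger_force: 0.0
```

```bash
python3 - <<'E'
from h import *
s=bot.observe();print(s["position"],s["grip_width"],s["force"]);p=s["position"];print(plan(p+np.array([0,0,.2]),s["tool_rot"]),s["tool_rot"])
print(plan(*gpose(*UP,up=.12)),gpose(*UP,up=.12))
E
```

```text
[ 0.39668806 -0.34895718  0.01190017] 0.03228505081239397 [-0.75040809 -0.16511457 -0.20888748]
(array([ 0.0334,  0.    , -0.1972]), array([0., 0., 0.])) [ 3.14153283 -0.16771742  3.03905217]
(array([-0.1512,  0.4699, -0.2194]), array([-0.0227, -0.0959,  0.005 ])) (array([0.62949655, 0.0994254 , 0.2030003 ]), array([2.98360664, 0.43053634, 2.9604474 ]))
```

Emit:
move_arm:
  moves:
    - [[0.4,0.0033,0,-0.02,0,0,0],[0.4,0.01,0,-0.06,0,0,0],[0.4,0.018,0,-0.105,0,0,0],[0.45,0.026,0,-0.15,0,0,0],[0.5,0.0334,0,-0.197,0,0,0]]

```text
clock: 10.9
position: [0.3962, -0.3487, 0.2134]
tool_rot: [3.141, -0.168, 3.039]
force: [0.6, -0.6, 0.7]
grip_width: 0.0431
finger_force: 0.0
```

```bash
python3 - <<'E'
from h import *
X,r=gpose(*UP,up=.14);print(plan(X,r),X)
im=bot.grab_frame("top")[:,:,::-1]; h=cv2.cvtColor(im,cv2.COLOR_BGR2HSV);pt=bot.camera_params("top")
cv2.imwrite("pics/top1.png",im)
E
```

```text
(array([-0.1741,  0.4671, -0.037 ]), array([-0.0226, -0.096 ,  0.0051])) [0.62082134 0.09781536 0.22094879]
```

Emit:
move_arm:
  moves:
    - [[0.55,-0.016,0.045,-0.006,-0.0023,-0.0096,0.0005],[0.55,-0.032,0.09,-0.012,-0.0045,-0.0192,0.001],[0.55,-0.048,0.135,-0.018,-0.0068,-0.0288,0.0015],[0.55,-0.064,0.18,-0.024,-0.009,-0.0384,0.002],[0.55,-0.08,0.225,-0.03,-0.0113,-0.048,0.0025]]

```text
clock: 11.45
position: [0.5036, -0.132, 0.2282]
tool_rot: [3.069, 0.136, 3.012]
force: [2.4, -0.1, 0.3]
grip_width: 0.0467
finger_force: 0.0
```

```bash
python3 - <<'E'
from h import *
X,r=gpose(*UP,up=.14);print(plan(X,r),bot.observe()["qpos"].round(2))
E
```

```text
(array([-0.0847,  0.2411,  0.0364]), array([-0.0113, -0.0475,  0.0025])) [ 0.9   0.42 -0.91  1.94  0.37  0.82  1.26]
```

Emit:
move_arm:
  moves:
    - [[0.55,-0.016,0.045,0.006,-0.0023,-0.0096,0.0005],[0.55,-0.032,0.09,0.012,-0.0045,-0.0192,0.001],[0.55,-0.048,0.135,0.018,-0.0068,-0.0288,0.0015],[0.55,-0.064,0.18,0.026,-0.009,-0.0384,0.002],[0.55,-0.08,0.225,0.034,-0.0113,-0.0475,0.0025]]

```text
clock: 11.95
position: [0.6076, 0.0691, 0.2214]
tool_rot: [2.99, 0.417, 2.964]
force: [2.5, -1.5, 0.0]
grip_width: 0.0472
finger_force: 0.0
```

```bash
python3 - <<'E'
from h import *
X,r=gpose(*UP,up=.12);print(plan(X,r),plan(*gpose(*UP)),bot.observe()["qpos"].round(2))
# has the left shoe moved?  bronze mask in the wrist view, against the planned grip pixel
pw=bot.camera_params("wrist");im=bot.grab_frame("wrist")[:,:,::-1];h=cv2.cvtColor(im,cv2.COLOR_BGR2HSV)
m=((h[...,0]>5)&(h[...,0]<25)&(h[...,1]>35)&(h[...,2]>110)).astype(np.uint8)
g=proj(pw,hx+C@np.array([*UP[0],.040]));cv2.imwrite("pics/w5.png",im)
c=[k for k in cv2.findContours(m,0,2)[0] if cv2.contourArea(k)>800]
print(g,[(cv2.boundingRect(k),cv2.pointPolygonTest(k,tuple(map(float,g)),True)) for k in c])
row=im[int(g[1])];print([ (x,row[x].tolist()) for x in range(int(g[0])-40,int(g[0])+41,5)])
E
```

```text
(array([-0.0074,  0.0298,  0.0282]), array([-0.0007, -0.0023,  0.0002])) (array([-0.0091,  0.0303,  0.1482]), array([-0.0007, -0.0023,  0.0002])) [ 0.33  0.41 -0.69  2.01  0.7   0.45  0.58]
[361.28325535 245.06484244] [((462, 252, 173, 117), -104.51905803220527)]
[(321, [255, 203, 108]), (326, [255, 203, 108]), (331, [255, 204, 109]), (336, [255, 205, 110]), (341, [255, 205, 109]), (346, [255, 192, 104]), (351, [233, 142, 96]), (356, [200, 221, 237]), (361, [239, 254, 255]), (366, [250, 255, 255]), (371, [252, 253, 255]), (376, [254, 244, 247]), (381, [255, 200, 104]), (386, [255, 198, 103]), (391, [255, 200, 105]), (396, [255, 197, 102]), (401, [255, 198, 103])]
```

In the wrist view the left shoe's web spans columns 353–378 on the grip row, with the plan at 361, so it hasn't moved. Going down.

Emit:
move_arm:
  moves:
    - [[0.55,-0.0074,0.03,0.028,-0.0007,-0.0023,0.0002],[0.55,-0.0074,0.03,0.03,-0.0007,-0.0023,0.0002],[0.55,-0.008,0.03,0.06,-0.0007,-0.0023,0.0002],[0.55,-0.0085,0.03,0.095,-0.0007,-0.0023,0.0002],[0.55,-0.009,0.03,0.125,-0.0007,-0.0023,0.0002]]

```text
clock: 12.5
position: [0.6713, 0.1039, 0.1145]
tool_rot: [2.986, 0.428, 2.96]
force: [0.5, 0.4, 0.4]
grip_width: 0.0471
finger_force: 0.0
```

```bash
python3 - <<'E'
from h import *
print(plan(*gpose(*UP)),bot.observe()["qpos"].round(2))
E
```

```text
(array([-0.0004,  0.0036,  0.0221]), array([-0.0005, -0.0004, -0.0001])) [ 0.03  0.62 -0.39  1.94  1.04  0.3   0.22]
```

Emit:
move_arm:
  moves:
    - [[0.55,0,0.002,0.014,0,0,0],[0.55,0,0.002,0.021,0,0,0],[0,0,0.002,0.021,0,0,0],[0,0,0.002,0.021,0,0,0],[0,0,0.002,0.021,0,0,0]]
  force: 60

```text
clock: 13.0
position: [0.6803, 0.1075, 0.0984]
tool_rot: [2.986, 0.43, 2.959]
force: [0.9, -0.7, -0.6]
grip_width: 0.0132
finger_force: 69.2
```

Emit:
move_arm:
  moves:
    - [[0,0,0,0,0,0,0],[0,0,0,0,0,0,0]]

```text
clock: 13.2
position: [0.6804, 0.1083, 0.0981]
tool_rot: [2.985, 0.429, 2.96]
force: [-5.5, 1.2, 4.9]
grip_width: 0.013
finger_force: 73.4
```

```bash
python3 - <<'E'
from h import *
s=bot.observe();print(plan(*gpose(*UP)),s["qpos"].round(2),s["force"])
E
```

```text
(array([0.0002, 0.0005, 0.0031]), array([-0.0002, -0.0002, -0.0001])) [-0.01  0.65 -0.35  1.92  1.08  0.27  0.17] [-5.51292808  1.20855296  4.93240652]
```

Emit:
move_arm:
  moves:
    - [[0,0,0,-0.01,0,0,0],[0,0,0,-0.03,0,0,0],[0,0,0,-0.06,0,0,0],[0,0,0,-0.095,0,0,0],[0,0,0,-0.135,0,0,0]]

```text
clock: 13.7
position: [0.6206, 0.0971, 0.2195]
tool_rot: [2.987, 0.427, 2.961]
force: [0.9, -0.8, -2.1]
grip_width: 0.0131
finger_force: 71.4
```

```bash
python3 - <<'E'
from h import *
s=bot.observe();print(plan(*tpose(BAY1,.2)),s["qpos"].round(2),s["force"],s["position"])
E
```

```text
(array([ 0.1404, -0.374 , -0.1128]), array([ 0.0223,  0.0957, -0.0049])) [ 0.24  0.42 -0.65  1.98  0.76  0.46  0.48] [ 0.8930577  -0.76015644 -2.0807638 ] [0.62057262 0.09711824 0.21945881]
```

Emit:
move_arm:
  moves:
    - [[0,0.008,-0.038,-0.025,0.002,0.0096,-0.0005],[0,0.022,-0.076,-0.04,0.0045,0.0192,-0.001],[0,0.038,-0.114,-0.05,0.0067,0.0288,-0.0015],[0,0.054,-0.152,-0.06,0.009,0.0384,-0.002],[0,0.07,-0.19,-0.07,0.0112,0.048,-0.0025]]

```text
clock: 14.2
position: [0.5056, -0.085, 0.2263]
tool_rot: [3.071, 0.128, 3.012]
force: [0.4, -0.6, -3.0]
grip_width: 0.0131
finger_force: 71.3
```

```bash
python3 - <<'E'
from h import *
s=bot.observe();print(plan(*tpose(BAY1,.15)),s["qpos"].round(2),s["force"],s["position"])
E
```

```text
(array([ 0.0869, -0.1868,  0.0423]), array([ 0.0112,  0.0476, -0.0025])) [ 0.8   0.41 -0.89  1.97  0.37  0.8   1.17] [ 0.39803908 -0.63186651 -3.02149366] [ 0.50557661 -0.08501746  0.22628662]
```

Emit:
move_arm:
  moves:
    - [[0,0.019,-0.042,0.005,0.0023,0.0096,-0.0005],[0,0.038,-0.084,0.01,0.0046,0.0192,-0.001],[0,0.057,-0.126,0.02,0.0069,0.0288,-0.0015],[0,0.076,-0.168,0.03,0.0092,0.0384,-0.002],[0,0.0869,-0.1868,0.0423,0.0112,0.0476,-0.0025]]

```text
clock: 14.7
position: [0.4026, -0.2585, 0.1593]
tool_rot: [-3.14, -0.171, 3.034]
force: [0.9, 0.9, -2.7]
grip_width: 0.0129
finger_force: 71.3
```

```bash
python3 - <<'E'
from h import *
s=bot.observe();print(plan(*tpose(BAY1,.01)),s["qpos"].round(2),s["force"],s["position"])
E
```

```text
(array([-0.0243,  0.0021,  0.1369]), array([-0.0001, -0.0002, -0.0006])) [ 0.96  0.57 -0.76  1.9   0.48  1.04  1.43] [ 0.94806043  0.87800648 -2.74933129] [ 0.40259195 -0.25845824  0.15927979]
```

Emit:
move_arm:
  moves:
    - [[0,-0.006,0,0.035,0,0,0],[0,-0.013,0,0.075,0,0,0],[0,-0.019,0,0.11,0,0,0],[0,-0.023,0,0.13,0,0,0],[0,-0.024,0,0.136,0,0,0]]

```text
clock: 15.2
position: [0.4053, -0.2544, 0.02]
tool_rot: [3.14, -0.17, 3.038]
force: [0.4, -0.0, -2.5]
grip_width: 0.0132
finger_force: 71.3
```

Emit:
move_arm:
  moves:
    - [[0,-0.0003,0,0.0015,0,0,0],[0,-0.0005,0,0.003,0,0,0],[0,-0.0005,0,0.003,0,0,0]]

```text
clock: 15.5
position: [0.4067, -0.2554, 0.0193]
tool_rot: [-3.141, -0.166, 3.037]
force: [0.9, -0.6, -1.5]
grip_width: 0.013
finger_force: 71.3
```

Emit:
move_arm:
  moves:
    - [[0,-0.0003,0,0.0015,0,0,0],[0,-0.0005,0,0.003,0,0,0],[0,-0.0005,0,0.003,0,0,0]]

```text
clock: 15.8
position: [0.4064, -0.2552, 0.0153]
tool_rot: [-3.142, -0.167, 3.038]
force: [0.3, -0.7, -0.1]
grip_width: 0.0129
finger_force: 71.8
```

Emit:
move_arm:
  moves:
    - [[0,-0.0001,0,0.001,0,0,0],[0,-0.0001,0,0.001,0,0,0]]

```text
clock: 16.0
position: [0.4062, -0.255, 0.0145]
tool_rot: [-3.141, -0.168, 3.038]
force: [-3.5, 1.9, 8.8]
grip_width: 0.0131
finger_force: 75.4
```

Contact at z≈0.0145, as expected. Releasing and lifting.

Emit:
move_arm:
  moves:
    - [[0.38,0,0,0,0,0,0],[0.38,0,0,0,0,0,0],[0.38,0,0,0,0,0,0],[0.38,0.003,0,-0.02,0,0,0],[0.4,0.01,0,-0.06,0,0,0]]

```text
clock: 16.5
position: [0.4053, -0.2543, 0.074]
tool_rot: [3.139, -0.171, 3.039]
force: [0.6, -0.4, 1.5]
grip_width: 0.0341
finger_force: 0.0
```

Emit:
move_arm:
  moves:
    - [[0.5,0.008,0,-0.045,0,0,0],[0.7,0.016,0,-0.09,0,0,0],[1,0.024,0,-0.14,0,0,0],[1,0.024,0,-0.14,0,0,0]]

```text
clock: 16.9
position: [0.4082, -0.2556, 0.2223]
tool_rot: [-3.138, -0.161, 3.037]
force: [0.9, -0.1, -1.5]
grip_width: 0.0832
finger_force: 0.0
```

```bash
python3 - <<'E'
from h import *
u=Ro.from_euler("z",yaw).apply([1,0,0]);hb=hx-.089*u+np.array([0,0,.09]);print(hb)
print(plan([*(hb[:2]),.24],[np.pi,0,1.655]),bot.observe()["position"])
bot.grab_frame("wrist"); im=bot.grab_frame("wrist")[:,:,::-1];cv2.imwrite("pics/w6.png",im)
E
```

```text
[0.55855225 0.04008945 0.145     ]
(array([-0.1143,  0.3096, -0.0375]), array([-0.0181, -0.021 ,  0.2195])) [ 0.40819328 -0.25559803  0.22225014]
```

View pics/w6.png

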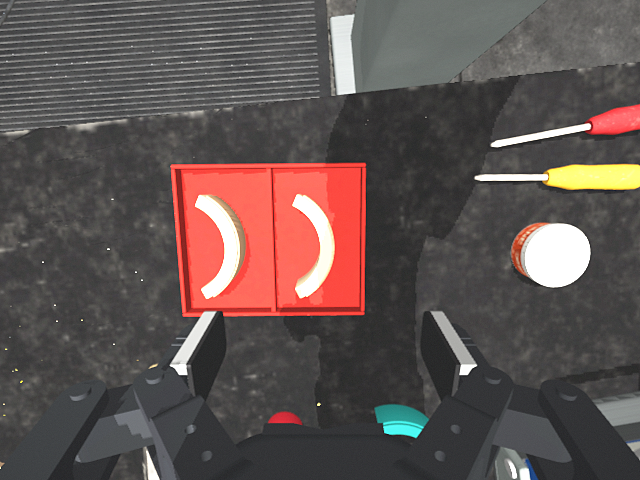

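Both shoes lie flat, one in each bay, at (225,248) and (318,248). Now back to the handle.

Emit:
move_arm:
  moves:
    - [[0.8,-0.016,0.04,-0.005,-0.0018,-0.0021,0.022],[0.8,-0.032,0.08,-0.01,-0.0036,-0.0042,0.044],[0.8,-0.048,0.12,-0.015,-0.0054,-0.0063,0.066],[0.8,-0.064,0.16,-0.02,-0.0072,-0.0084,0.088],[0.8,-0.08,0.2,-0.025,-0.009,-0.0105,0.11]]

```text
clock: 17.5
position: [0.5093, -0.0632, 0.2271]
tool_rot: [-3.107, -0.088, 2.336]
force: [2.0, 0.2, -0.7]
grip_width: 0.0682
finger_force: 0.0
```

```bash
python3 - <<'E'
from h import *
print(plan([.5595,.040,.24],[np.pi,0,1.655]),bot.observe()["position"])
E
```

```text
(array([ 0.0407,  0.1073, -0.0131]), array([-0.01  , -0.0116,  0.1086])) [ 0.5093404  -0.06323132  0.22706953]
```

Emit:
move_arm:
  moves:
    - [[0.8,0.008,0.02,-0.003,-0.002,-0.0023,0.022],[0.8,0.016,0.043,-0.006,-0.004,-0.0046,0.044],[0.8,0.024,0.065,-0.008,-0.006,-0.007,0.066],[0.8,0.033,0.087,-0.01,-0.008,-0.0093,0.088],[0.8,0.0407,0.1073,-0.0131,-0.01,-0.0116,0.1086]]

```text
clock: 18.0
position: [0.5585, 0.0397, 0.2399]
tool_rot: [-3.141, 0.0, 1.655]
force: [-0.0, -0.4, -0.0]
grip_width: 0.0682
finger_force: 0.0
```

```bash
python3 - <<'E'
from h import *
print(plan([.5595,.040,.126],[np.pi,0,1.655]),bot.observe()["position"])
E
```

```text
(array([0.0002, 0.0011, 0.1139]), array([-0.    ,  0.0001,  0.0001])) [0.55849632 0.03974748 0.23986214]
```

Emit:
move_arm:
  moves:
    - [[0.8,0,0.001,0.04,0,0,0],[0.8,0,0.001,0.08,0,0,0],[0.8,0,0.001,0.1135,0,0,0],[0.8,0,0.001,0.1135,0,0,0],[0,0,0.001,0.1135,0,0,0]]
  force: 60

```text
clock: 18.5
position: [0.5597, 0.0392, 0.1278]
tool_rot: [-3.141, -0.0, 1.661]
force: [-0.2, 0.6, 0.9]
grip_width: 0.0551
finger_force: 0.0
```

Emit:
move_arm:
  moves:
    - [[0,0,0,0,0,0,0],[0,0,0,0,0,0,0],[0,0,0,0,0,0,0],[0,0,0,0,0,0,0]]

```text
clock: 18.9
position: [0.5608, 0.0389, 0.1291]
tool_rot: [3.138, 0.0, 1.66]
force: [0.1, -0.2, 8.8]
grip_width: 0.01
finger_force: 58.5
```

Emit:
move_arm:
  moves:
    - [[0,0,0.0058,-0.0053,0,0,0],[0,0,0.0119,-0.0102,0,0,0],[0,0,0.0182,-0.0148,0,0,0],[0,0,0.0249,-0.019,0,0,0],[0,0,0.0318,-0.0227,0,0,0]]

```text
clock: 19.4
position: [0.5896, 0.0415, 0.1516]
tool_rot: [-3.138, 0.001, 1.661]
force: [-23.6, -2.3, 22.6]
grip_width: 0.0097
finger_force: 60.2
```

Emit:
move_arm:
  moves:
    - [[0,0,0.0071,-0.0033,0,0,0],[0,0,0.0144,-0.0062,0,0,0],[0,0,0.0219,-0.0086,0,0,0],[0,0,0.0295,-0.0105,0,0,0],[0,0,0.0365,-0.0118,0,0,0]]

```text
clock: 19.9
position: [0.6279, 0.045, 0.1638]
tool_rot: [3.141, 0.0, 1.661]
force: [-10.9, -2.6, 11.3]
grip_width: 0.0098
finger_force: 64.8
```

Emit:
move_arm:
  moves:
    - [[0,0,0.001,0,0,0,0],[0,0,0.002,0,0,0,0],[0,0,0.002,0,0,0,0]]

```text
clock: 20.2
position: [0.6293, 0.0451, 0.164]
tool_rot: [-3.141, 0.001, 1.661]
force: [-15.3, -1.5, 19.3]
grip_width: 0.0095
finger_force: 65.7
```

Emit:
move_arm:
  moves:
    - [[0,0,0.0015,-0.001,0,0,0],[0,0,0.003,-0.001,0,0,0],[0,0,0.003,-0.001,0,0,0]]

```text
clock: 20.5
position: [0.6294, 0.0451, 0.164]
tool_rot: [-3.135, 0.001, 1.661]
force: [-33.6, -2.5, 21.4]
grip_width: 0.0098
finger_force: 66.2
```

Emit:
move_arm:
  moves:
    - [[0,0,-0.002,0,0,0,0],[0.7,0,-0.002,0,0,0,0],[0.8,0,-0.002,0,0,0,0],[0.8,0,-0.002,0,0,0,0],[0.8,0,-0.002,-0.03,0,0,0]]

```text
clock: 21.0
position: [0.6296, 0.045, 0.1911]
tool_rot: [-3.138, -0.0, 1.661]
force: [-0.6, 0.4, 1.0]
grip_width: 0.0671
finger_force: 0.0
```

Emit:
move_arm:
  moves:
    - [[0.8,0,0,-0.045,0,0,0],[0.8,0,0,-0.09,0,0,0],[0.8,0,-0.04,-0.1,0,0,0],[0.8,0,-0.08,-0.1,0,0,0],[0.8,0,-0.12,-0.1,0,0,0]]

```text
clock: 21.5
position: [0.5101, 0.0345, 0.2938]
tool_rot: [3.139, -0.0, 1.661]
force: [0.4, 0.4, 1.0]
grip_width: 0.0682
finger_force: 0.0
```

Emit:
move_arm:
  moves:
    - [[0.8,-0.04,-0.03,0,0,0,0],[0.8,-0.08,-0.05,0,0,0,0],[0.8,-0.12,-0.05,0,0,0,0],[0.8,-0.16,-0.05,0,0,0,0],[0.8,-0.2,-0.05,0,0,0,0]]

```text
clock: 22.0
position: [0.4796, -0.171, 0.2939]
tool_rot: [3.139, 0.001, 1.661]
force: [0.9, 0.7, -0.4]
grip_width: 0.0682
finger_force: 0.0
```

```bash
python3 - <<'E'
from h import *
s=bot.observe();print(s["position"],s["clock"])
b=cv2.imread("pics/top0.png");im=bot.grab_frame("top")[:,:,::-1].copy();cv2.imwrite("pics/top9.png",im)
b2=cv2.imread("pics/scene0.png");im2=bot.grab_frame("scene")[:,:,::-1].copy();cv2.imwrite("pics/scene9.png",im2)
# bin panel/handle region: compare with the first (home) picture, and bystander places
for n,(x0,y0,x1,y1) in dict(bin=(240,155,360,215),can=(155,175,210,220),bottle=(438,192,468,220),tin=(314,266,348,300)).items():
    a,c=b[y0:y1,x0:x1].astype(np.float32).mean(2),im[y0:y1,x0:x1].astype(np.float32).mean(2)
    print(n,"diff",np.abs(a-c).mean().round(1),"shift",np.round(cv2.phaseCorrelate(a,c),2))
a,c=b2[200:230,292:345].astype(np.float32).mean(2),im2[200:230,292:345].astype(np.float32).mean(2);print("scene handle",np.abs(a-c).mean(),cv2.phaseCorrelate(a,c))
E
```

```text
[ 0.47955441 -0.17097354  0.29393648] 22.0Traceback (most recent call last):
  File "<stdin>", line 8, in <module>
    return _wrapfunc(a, 'round', decimals=decimals, out=out)
    return _wrapit(obj, method, *args, **kwds)
    conv = _array_converter(obj)
ValueError: setting an array element with a sequence. The requested array has an inhomogeneous shape after 1 dimensions. The detected shape was (2,) + inhomogeneous part.
```

```bash
python3 - <<'E'
from h import *
def cmp(f0,f1,reg):
    b,im=cv2.imread(f0),cv2.imread(f1)
    for n,(x0,y0,x1,y1) in reg.items():
        a,c=[k[y0:y1,x0:x1].astype(np.float32).mean(2) for k in(b,im)];print(n,np.abs(a-c).mean().round(1),cv2.phaseCorrelate(a,c))
cmp("pics/top0.png","pics/top9.png",dict(panel=(240,185,360,215),handle=(270,190,335,208),can=(155,175,210,220),bottle=(438,192,468,220),tin=(314,266,348,300)))
cmp("pics/scene0.png","pics/scene9.png",dict(handle=(292,205,345,235),panel=(278,220,370,260),bottle=(430,275,455,315),tin=(288,290,322,320)))
E
```

```text
panel 6.0 ((-0.1257911880211111, -0.1167160483067029), 0.8435439687305026)
handle 2.8 ((0.06467947771336213, -0.1096564659889463), 0.8797762368196322)
can 5.9 ((0.33366723909138685, 0.22838067099728931), 0.9809341522499367)
bottle 9.4 ((0.04538473226742923, 0.13569548827242883), 0.8971898007392883)
tin 5.8 ((-0.03598197996642938, -0.019440210264630053), 0.9718154113233826)
handle 7.3 ((-0.10836217250943037, -0.1342227218587535), 0.665693861172523)
panel 6.8 ((-0.06625877216078635, 0.09240699733073754), 0.781758705774943)
bottle 2.2 ((0.471818145904205, -0.036400718789479924), 1.0065176004171372)
tin 9.9 ((-0.07806879765642805, 0.10042146840764943), 0.9364952215441951)
```

```bash
python3 -c "
from workcell import bot
print(bot.job_done())"
```

```text
the job is handed in; nothing more can be done
None
```

The job is handed in at about 22 s of robot time: both bronze brake shoes lie flat in the red tray, one in each bay, the bin is swung fully home, and the spray can, red bottle and grease tin still stand where they did.

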